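Make the bench press safe and unload the die

TASK

The swing-arm press has just formed a steel U-bracket and it is still sitting in the die. First make the press safe: lift the hinged guard on the switch box, throw the toggle under it right over to the other side, and shut the guard fully again. Only then lift the bracket out of the die and set it down gently, standing on its flat base with its legs up, in the tray that already holds a finished bracket, leaving the finished bracket and the flat blanks where they are.

Things in the scene. Friction and masses are not known exactly. Their poses are not given: they have to be found in the camera images.
- press: Grey swing-arm bench press, fixed; its arm and punch are swung aside, clear of the die. Origin on the bench under the die's middle; x along the die's channel, z up. Base 260 x 430 x 45 mm, from y = -120 to +310 mm; 64 mm column, 425 mm tall, at y = +240 mm. The stiff arm on it points to +x and +y, the punch under its end, 155 mm or more above the bench.
- die_mouth (a point): Middle of the open top of the die's channel, 107 mm above the bench; axes as the press. The channel is 53 mm wide (y), 32 mm deep and 114 mm long (x), between two steel blocks 134 mm long and 34 mm wide with flat tops at this height, and two end gauges 12 mm lower. Four toe clamps at the corners are lower still (20 mm).
- bracket: The formed steel U-bracket in the die, loose, about 0.5 kg: 110 mm long (x), 50 mm wide over its legs (y), 55 mm high, of 4 mm plate; two parallel upright legs with square holes near their ends. Origin: centre of the base's underside, z up along the legs. In the die 23 mm of the legs stands proud; it has 1.5 mm play either side, 2 mm at either end.
- switch_box: Grey steel switch box of the press, fixed on the bench, 110 mm (x) x 140 mm (y), top panel 85 mm above the bench. Origin on the bench under the toggle's pivot; x points from the guard's pull tab towards its hinge, z up. A 6 mm flange lies on the panel under the guard.
- guard (a joint): Angle of the black hood-shaped guard over the toggle, 80 mm (x) x 64 mm (y) x 62 mm high, open underneath and at its hinge end: 0 shut, 1.75 rad fully open (leaning back past upright, away from the pull tab's side). The stiff hinge holds it at any angle; about 2 N at the tab moves it.
- guard_tab (a point): Middle of the guard's steel pull tab, a fin 12 mm thick (along the box's y), 22 mm high, that stands 27 mm out from the guard's front wall; shut, it is 136 mm above the bench, and 96 mm before and 45 mm above the hinge. This point is 16 mm out from the front wall; its axes turn with the guard.
- guard_hinge (a point): Middle of the guard's hinge line, which runs along the box's y, 40 mm behind the toggle (+x of the box) and 91 mm above the bench. Its axes turn with the guard.
- toggle (a joint): Angle of the toggle lever under the guard: 0 on, leaning to the box's +y; 0.9 rad off, leaning as far to the box's -y. It stays where it is put; about 2 N at its tip moves it.
- toggle_tip (a point): Centre of the toggle's 16 mm ball end, 46 mm above the pivot along the lever; the pivot is 91 mm above the bench at the box's origin and its axis runs along the box's x.
- parts_tray: Aluminium tray fixed to the bench, 150 mm (x) x 200 mm (y) outside, walls 4 mm thick and 22 mm high, floor 4 mm thick. Origin under its centre on the bench. It holds one finished bracket, in the half on its -y side; the other half is free. The other tray, of the same size, holds flat blanks; which tray stands where changes.
- finished: A finished bracket, the same as the one in the die, standing loose in the parts tray; same axes and origin.
- blank0: The lower of two flat steel blanks, 110 x 150 x 4 mm, lying loose on one another in the other tray; origin under its centre.
- blank1: The upper of the two flat blanks, lying on blank0; same size and origin.
Mind the look-alikes: they are no part of the job. Leave any green or orange look-alike of the bracket alone.

How it is judged:
On the way, in this order (a step that is already met when the one before it is completed fails the run):
1. the guard has been lifted open (value of joint guard above 1.2 rad), for 0.1 s.
2. the toggle has been thrown right over (value of joint toggle above 0.75 rad), for 0.1 s.
3. the guard is shut again over the thrown toggle (value of joint guard below 0.08 rad and value of joint toggle above 0.75 rad), for 0.1 s.
4. the bracket has been lifted clear of the die's top (z of bracket in the frame of press above 0.112 m), for 0.1 s.
At the end, for the whole second after the job is handed in: The toggle is thrown over (past 0.75 of 0.9 rad) under the shut guard (within 0.08 rad); the bracket is at rest, legs up (0.06 rad), base within 3 mm of the floor, inside the tray with the finished bracket; the finished bracket (12 mm) and blanks (15 mm) are where they were (all of step 3 and x of bracket in the frame of parts_tray between -0.05 and 0.05 m and y of bracket in the frame of parts_tray between -0.08 and 0.08 m and z of bracket in the frame of parts_tray below 0.007 m and angle between bracket's own z axis and vertical below 0.06 rad and linear speed of bracket below 0.02 m/s and distance of finished from where it was at the start of the episode below 0.012 m and distance of each of blank0, blank1 from where it was at the start of the episode below 0.015 m); the robot touches nothing.
It fails at once if the bracket is moved in the die (by more than 8 mm) while the press is still switched on (distance of bracket from where it was at the start of the episode above 0.008 m and value of joint toggle below 0.6 rad).
It fails at once if the bracket is dropped or flung: moves faster than 0.6 m/s while out of the fingers (linear speed of bracket above 0.6 m/s and contact force between bracket and the fingers below 0.1 N).
It fails at once if the finished bracket is shoved more than 12 mm (distance of finished from where it was at the start of the episode above 0.012 m).
It fails at once if a flat blank is shoved more than 15 mm (distance of any of blank0, blank1 from where it was at the start of the episode above 0.015 m).
It also fails if it takes over 72 s, if anything falls off the work surface, if the arm or the gripper's body presses on something with over 40 N, if the wrist force passes 120 N, or if a joint passes its speed limit or range.

ROBOT

A 7-joint arm with a two-finger parallel gripper is mounted at the origin on the work surface. World frame = base frame: x ahead of the robot, y to its left, z up, the work surface at z = 0. Lengths are in m, angles in rad, forces in N, time in s.
With the tool pointing down it reaches from about 0.4 to 0.925 m from the base axis. Payload 4.1 kg.
Tool frame: the origin (TCP) lies at the very end of the fingers, on their centre line; the grasp point (between the pads) lies 19 mm behind it; z points along the fingers, y is the line along which they close (so a half turn about z gives the same grasp; the last joint's range is limited). The gripper opens to 85 mm and grips with 20 to 120 N. Pads are 22 mm wide; open, the fingers measure 114 mm over their backs; the gripper's body (76 mm by 85 mm) begins 54 mm behind the grasp point. The pads swing forward as they close: fully open they stand 13 mm farther back than shut.
Start: joints at [-1.224, 0.398, 0.045, 1.537, -0.019, 1.207, -0.051], TCP at [0.28, 0.587, 0.231] pointing down, gripper open.
Joint ranges: [-2.82, 2.82], [-0.49, 2.23], [-1.37, 1.46], [0, 2.46], [-1.36, 4.5], [0.23, 2], [-2.94, 2.94]. Speed limits (rad/s): [2.57, 2.57, 3.14, 3.14, 3.14, 3.14, 3.14].

INTERFACE

Orientations are given as a unit quaternion [x, y, z, w].
In Python, from cell import manip, grab_frame, camera_params, finish_job, silhouettes, pinpoint gives the robot as it stands.
- The arm moves only by the tool send_rows, never from a script. Its argument "moves" is a list of rows, each an object with "dp": the shift along the world's x, y, z normalised to -1 to 1, where 1 is 0.04 m, a list of three; "spin": the turn about the world's z normalised to -1 to 1, where 1 is 10 degrees; "hand": the closure, from 0 (fully open) to 1 (shut). In form: [{"dp": [x, y, z], "spin": spin, "hand": hand}, ...]. A call has 1 to 20 rows; each row shifts and turns the commanded pose from where the row before left it; what a row does not reach is not made up. A row lasts 1/8 s, in which the tool goes at most 62.5 mm and 10.7 degrees, less where a joint would pass 70% of its speed; a pose out of reach is approached as far as the arm can. A call with a number of a shift or a turn outside -1 to 1 is refused whole. A call with a gripper value outside its range is refused whole. The fingers move at their own pace and stop on an object; "grip_force" is the grip in N (left out, the last holds). Time passes only in rows, so rows that do not move let the fingers close. It gives the time, the measured TCP pose, the force, the opening and the grip force at its end, in the units of the state.
- manip.state(): the state, without advancing time (a new reading comes with each control period).
- grab_frame(name): name is "scene" or "top" or "wrist"; returns (picture, depth): 480x640x3 uint8, red, green, blue; 480x640 float32, m along the optical axis (not along the pixel's ray), 0 where there is no reading.
- camera_params(name): a dict with "K" (3x3 intrinsics, pixels), "D" ([k1, k2, p1, p2, k3] as OpenCV has them; the pictures are not rectified), "eye" and "rotation" of the camera in the world. Camera axes: x right, y up, looking along -z (the intrinsics and any distortion apply to the point x, -y, -z); pixel columns grow to the right and rows downward; lengths in m; the calibration is good to about 2 mm. A picture is of the moment at which its call begins: read the wrist's pose just before it. camera_params takes no time and is no camera call; for the wrist camera it gives the pose at the moment of the call.
- finish_job(): hands the job in; it is judged then, once.
Trained networks look in the newest picture that a camera, given by its name, has taken for a name from the list of things; names that differ only in an ending like _2 or _b are one class to them, and where a whole thing is asked for, a point or a joint stands for the part that bears it (a point fixed in the world has none). Each returns a list of dicts, best first, with "p" (0 to 1); they miss things now and then, are a little off and sometimes report something else, mostly with a low value. They report only what shows in the picture. A call takes as long as a camera call. They do not tell look-alikes from the thing itself.
- silhouettes(camera, name): "region" (480x640 bool, what is visible of it) and "rect" ([centre column, centre row, width, height] as shares, 0 to 1, of the picture: columns of its width, rows of its height, round what is visible of it).
- pinpoint(camera, name): "xy" ([column, row] as shares, 0 to 1, of the picture: columns of its width, rows of its height: a listed point, or the origin of a listed thing).
The state is a dict: "time_s": time; "q": joint angles; "joint_velocities": joint speeds; "effort": joint torques, N m; "position": TCP position; "ee_rot": TCP orientation; "ft_force": force on the tool from outside, world axes, zero at the start; "ft_torque": the same for the moment, N m; "grip_width": finger opening in m; "grasp_force": force on a finger pad.
Only numpy, scipy, OpenCV 4.12 (cv2) and the standard library are available. Lean on these libraries where they do the work, as an engineer would, in place of code of your own. Each camera call takes 0.05 s, during which the arm holds its last target. There are 200 camera calls.

## Working session

There is one attempt and no reset: what is moved stays moved. The work goes in short steps, Python scripts to look and compute and a tool call to move; the robot and the scene stay as the last step left them, time stands still between calls to the robot, and variables do not carry over. Pictures are saved under pics/ and viewed, at most 10 in all, crops included, and the job is handed in when it is done.

Besides the shell and the picture viewer there is one more tool, called after "Request:" as name(argument=value, ...), one argument or row to a line, values as JSON. send_rows: Moves the arm, as the interface text tells. Its arguments: {"type":"object","properties":{"moves":{"type":"array"},"grip_force":{"type":"number"}},"required":["moves"]}

```bash
ls; mkdir -p pics
cat > h.py <<'E'
import numpy as np, cv2
from cell import manip, grab_frame, camera_params, finish_job, silhouettes, pinpoint
def ray(cp,u,v):
    K=np.array(cp["K"]);D=np.array(cp["D"],float)
    p=cv2.undistortPoints(np.array([[[u,v]]],float),K,D)[0,0]
    return np.array(cp["rotation"])@np.array([p[0],-p[1],-1.0])
def at_z(cp,u,v,z):
    d=ray(cp,u,v);e=np.array(cp["eye"]);return e+d*(z-e[2])/d[2]
def at_d(cp,u,v,dep):
    return np.array(cp["eye"])+ray(cp,u,v)*dep
def cloud(cp,dep,mask=None):
    K=np.array(cp["K"]);D=np.array(cp["D"],float)
    m=dep>0
    if mask is not None:m&=mask
    v,u=np.nonzero(m)
    p=cv2.undistortPoints(np.stack([u,v],1).astype(float)[:,None],K,D)[:,0]
    z=dep[v,u]
    return (np.array(cp["rotation"])@np.stack([p[:,0]*z,-p[:,1]*z,-z])).T+np.array(cp["eye"]),u,v
E
python3 - <<'E'
from h import *
np.set_printoptions(precision=3,suppress=True)
for c in ["top","scene"]:
    im,d=grab_frame(c);cp=camera_params(c)
    cv2.imwrite(f"pics/{c}0.png",im[:,:,::-1]);np.save(f"{c}0.npy",d)
    print(c,cp["eye"])
    for n,z in [("press",0),("die_mouth",.107),("bracket",.078),("switch_box",0),("guard_tab",.136),("guard_hinge",.091),("toggle_tip",.12),("parts_tray",0),("finished",.004),("blank1",.008)]:
        for r in pinpoint(c,n)[:3]:
            u,v=r["xy"][0]*640,r["xy"][1]*480
            print(c,n,round(r["p"],2),int(u),int(v),at_z(cp,u,v,z))
E
```

```text
pics
top [0.297 0.012 1.303]Traceback (most recent call last):
  File "<stdin>", line 10, in <module>
  File "h.py", line 8, in at_z
    d=ray(cp,u,v);e=np.array(cp["eye"]);return e+d*(z-e[2])/d[2]
  File "h.py", line 6, in ray
    return np.array(cp["rotation"])@np.array([p[0],-p[1],-1.0])
           ~~~~~~~~~~~~~~~~~~~~~~~~^~~~~~~~~~~~~~~~~~~~~~~~~~~~
ValueError: matmul: Input operand 1 has a mismatch in its core dimension 0, with gufunc signature (n?,k),(k,m?)->(n?,m?) (size 3 is different from 4)
```

```bash
sed -i 's/np.array(cp\["rotation"\])/Rm(cp)/; 2a from scipy.spatial.transform import Rotation\ndef Rm(cp): return Rotation.from_quat(cp["rotation"]).as_matrix()' h.py
python3 - <<'E'
from h import *
np.set_printoptions(precision=3,suppress=True)
for c in ["top","scene"]:
    im,d=grab_frame(c);cp=camera_params(c)
    cv2.imwrite(f"pics/{c}0.png",im[:,:,::-1]);np.save(f"{c}0.npy",d)
    print(c,cp["eye"],Rm(cp))
    for n,z in [("press",0),("die_mouth",.107),("bracket",.078),("switch_box",0),("guard_tab",.136),("guard_hinge",.091),("toggle_tip",.12),("parts_tray",0),("finished",.004),("blank1",.008)]:
        for r in pinpoint(c,n)[:3]:
            u,v=r["xy"][0]*640,r["xy"][1]*480
            print(c,n,round(r["p"],2),int(u),int(v),at_z(cp,u,v,z))
E
```

```text
top [0.297 0.012 1.303] [[-0.012  0.987 -0.159]
 [-1.    -0.013 -0.007]
 [-0.009  0.159  0.987]]
top press 0.86 256 218 [0.561 0.179 0.   ]
top press 0.73 255 210 [0.584 0.183 0.   ]
top die_mouth 0.97 250 207 [0.568 0.182 0.107]
top bracket 0.97 346 302 [ 0.335 -0.051  0.078]
top bracket 0.91 139 315 [0.307 0.46  0.078]
top bracket 0.64 252 209 [0.568 0.18  0.078]
top switch_box 0.98 353 243 [ 0.49  -0.078  0.   ]
top switch_box 0.56 252 211 [0.58  0.191 0.   ]
top guard_tab 0.89 359 258 [ 0.434 -0.08   0.136]
top guard_hinge 0.73 346 175 [ 0.65  -0.058  0.091]
top guard_hinge 0.41 354 244 [ 0.475 -0.072  0.091]
top toggle_tip 0.53 354 222 [ 0.525 -0.073  0.12 ]
top toggle_tip 0.38 347 174 [ 0.643 -0.059  0.12 ]
top parts_tray 0.74 454 218 [ 0.554 -0.348  0.   ]
top finished 0.57 469 215 [ 0.562 -0.389  0.004]
top blank1 0.89 348 176 [ 0.672 -0.068  0.008]
scene [ 1.266 -0.068  1.263] [[ 0.147 -0.824  0.548]
 [ 0.989  0.13  -0.069]
 [-0.014  0.552  0.834]]
scene press 0.75 371 274 [0.572 0.177 0.   ]
scene die_mouth 0.95 376 251 [0.565 0.182 0.107]
scene bracket 0.9 271 220 [ 0.406 -0.072  0.078]
scene bracket 0.82 454 184 [0.362 0.457 0.078]
scene bracket 0.55 374 256 [0.561 0.18  0.078]
scene switch_box 0.87 273 262 [ 0.492 -0.083  0.   ]
scene guard_tab 0.72 270 215 [ 0.431 -0.075  0.136]
scene guard_hinge 0.62 273 258 [ 0.534 -0.079  0.091]
scene parts_tray 0.79 179 296 [ 0.556 -0.342  0.   ]
scene finished 0.94 158 295 [ 0.547 -0.397  0.004]
scene blank1 0.62 285 320 [ 0.674 -0.071  0.008]
```

View pics/top0.png

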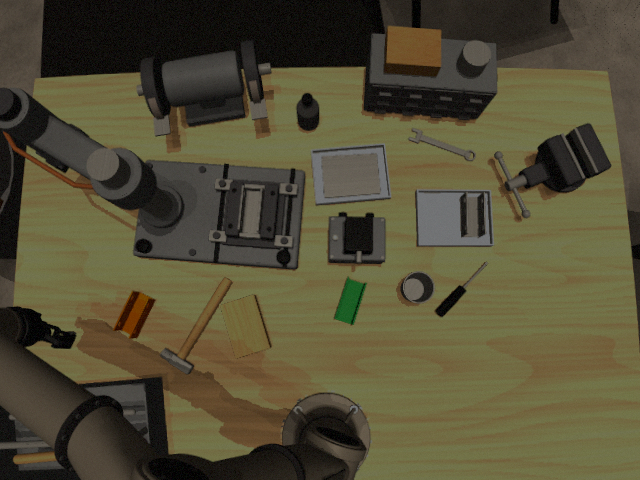

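View pics/scene0.png

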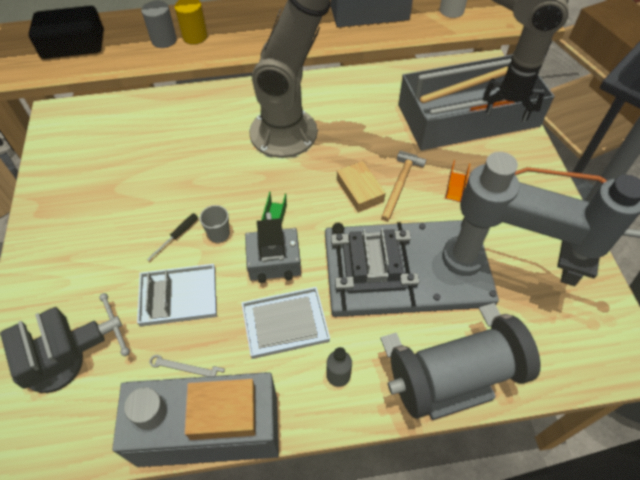

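The top view shows the box and guard near (357,237) with its tab toward the robot, and the die with the bracket at (252,210). The parts tray is at (454,218) with the finished bracket on its right side, and the blanks tray is at (350,175). The green and orange look-alikes are at (350,300) and (135,315). Next I need yaws and finer positions from the depth.

Run:
```python
from h import *
np.set_printoptions(precision=3,suppress=True)
for c in ["top","scene"]:
    d=np.load(f"{c}0.npy");cp=camera_params(c);P,u,v=cloud(cp,d)
    def rect(name,x,y,r,z0,z1):
        m=(abs(P[:,0]-x)<r[0])&(abs(P[:,1]-y)<r[1])&(P[:,2]>z0)&(P[:,2]<z1)
        Q=P[m]
        if len(Q)<10: print(c,name,len(Q));return
        k=cv2.minAreaRect((Q[:,:2]*1000).astype(np.float32))
        print(c,name,len(Q),np.array(k[0]),np.array(k[1]),round(k[2],1),"z",np.percentile(Q[:,2],[5,50,95]))
    rect("boxpanel",.49,-.08,(.08,.09),.078,.092)
    rect("guardtop",.49,-.08,(.08,.09),.145,.165)
    rect("tab",.43,-.08,(.025,.03),.115,.16)
    rect("legs",.567,.181,(.075,.035),.118,.14)
    rect("die",.567,.181,(.09,.08),.1,.112)
    rect("base",.567,.181,(.07,.03),.07,.09)
    rect("traywalls",.555,-.345,(.1,.13),.012,.03)
    rect("fin legs",.555,-.39,(.08,.04),.045,.07)
    rect("fin legs in tray",.555,-.345,(.1,.13),.035,.07)
s=manip.state();print(s["position"],s["ee_rot"],Rotation.from_quat(s["ee_rot"]).as_matrix(),s["grip_width"],s["time_s"],s["ft_force"])
```

```text
top boxpanel 1304 [492.245 -78.547] [138.913 109.88 ] 87.5 z [0.081 0.085 0.09 ]
top guardtop 1000 [480.491 -78.569] [ 63.736 106.392] 88.1 z [0.149 0.153 0.158]
top tab 127 [440.446 -80.499] [29.021 58.199] 0.2 z [0.12  0.147 0.155]
top legs 212 [562.945 178.969] [ 51.719 109.674] 85.2 z [0.121 0.13  0.134]
top die 1414 [564.013 179.241] [119.687 135.321] 84.8 z [0.103 0.108 0.111]
top base 673 [567.644 177.63 ] [ 47.673 142.064] 84.2 z [0.076 0.08  0.086]
top traywalls 771 [ 554.599 -344.691] [202.704 149.267] 89.2 z [0.013 0.021 0.027]
top fin legs 249 [ 558.396 -388.359] [ 51.4   109.035] 88.5 z [0.047 0.057 0.062]
top fin legs in tray 355 [ 558.636 -388.319] [ 51.567 109.054] 87.9 z [0.037 0.053 0.062]
scene boxpanel 1254 [494.552 -81.385] [140.098 113.405] 88.3 z [0.08  0.085 0.091]
scene guardtop 700 [481.819 -80.964] [ 64.182 106.185] 88.2 z [0.148 0.153 0.156]
scene tab 54 [440.066 -80.503] [56.472 29.132] 88.9 z [0.142 0.148 0.154]
scene legs 169 [561.519 178.531] [ 50.796 113.334] 85.0 z [0.121 0.129 0.133]
scene die 1199 [563.297 177.737] [122.071 136.199] 85.5 z [0.102 0.107 0.111]
scene base 627 [568.47  184.435] [ 58.904 132.969] 86.6 z [0.074 0.079 0.087]
scene traywalls 829 [ 554.758 -345.96 ] [202.226 155.58 ] 89.0 z [0.013 0.02  0.026]
scene fin legs 224 [ 559.502 -390.267] [ 51.805 111.175] 87.6 z [0.047 0.056 0.061]
scene fin legs in tray 317 [ 559.404 -390.263] [ 51.805 111.608] 87.6 z [0.037 0.052 0.061]
[0.28  0.587 0.231] [0.221 0.975 0.    0.   ] [[-0.902  0.431  0.   ]
 [ 0.431  0.902  0.   ]
 [ 0.     0.    -1.   ]] 0.08597551381881094 1.2 [-0.257 -1.044  0.552]
```

Request:
send_rows(
  moves=[
    {"dp": [0.2, -0.96, 0.05], "spin": 0.14, "hand": 0.5},
    {"dp": [0.2, -0.96, 0.05], "spin": 0.14, "hand": 0.5},
    {"dp": [0.2, -0.96, 0.05], "spin": 0.14, "hand": 0.5},
    {"dp": [0.2, -0.96, 0.05], "spin": 0.14, "hand": 0.5},
    {"dp": [0.2, -0.96, 0.05], "spin": 0.14, "hand": 0.5},
    {"dp": [0.2, -0.96, 0.05], "spin": 0.14, "hand": 0.5},
    {"dp": [0.2, -0.96, 0.05], "spin": 0.14, "hand": 0.5},
    {"dp": [0.2, -0.96, 0.05], "spin": 0.14, "hand": 0.5},
    {"dp": [0.2, -0.96, 0.05], "spin": 0.14, "hand": 0.5},
    {"dp": [0.2, -0.96, 0.05], "spin": 0.14, "hand": 0.5},
    {"dp": [0.2, -0.96, 0.05], "spin": 0.14, "hand": 0.5},
    {"dp": [0.2, -0.96, 0.05], "spin": 0.14, "hand": 0.5},
    {"dp": [0.2, -0.96, 0.05], "spin": 0.14, "hand": 0.5},
    {"dp": [0.2, -0.96, 0.05], "spin": 0.14, "hand": 0.5},
    {"dp": [0.2, -0.96, 0.05], "spin": 0.14, "hand": 0.5},
    {"dp": [0.2, -0.96, 0.05], "spin": 0.14, "hand": 0.5},
    {"dp": [0.2, -0.96, 0.05], "spin": 0.12, "hand": 0.5},
    {"dp": [0, 0, 0], "spin": 0, "hand": 0.5},
  ],
)

```text
time_s: 3.45
position: [0.4165, -0.0692, 0.2658]
ee_rot: [0.02, 1.0, -0.0, 0.001]
ft_force: [-0.0, 0.7, -0.3]
grip_width: 0.0426
grasp_force: 0.0
```

Run:
```python
from h import *
np.set_printoptions(precision=4,suppress=True)
s=manip.state();print(s["position"],s["ee_rot"])
cp=camera_params("wrist");im,d=grab_frame("wrist")
cv2.imwrite("pics/w1.png",im[:,:,::-1]);print(cp["eye"])
P,u,v=cloud(cp,d)
for n,z in [("guard_tab",.136),("guard_hinge",.091),("switch_box",0)]:
    for r in pinpoint("wrist",n)[:2]:
        a,b=r["xy"][0]*640,r["xy"][1]*480;print(n,r["p"],a,b,at_z(cp,a,b,z))
for nm,z0,z1,x0,x1 in [("gt",.145,.165,.3,.55),("tab",.138,.152,.40,.445),("panel",.08,.09,.3,.6)]:
    m=(P[:,2]>z0)&(P[:,2]<z1)&(abs(P[:,1]+.08)<.085)&(P[:,0]>x0)&(P[:,0]<x1);Q=P[m]
    if len(Q)>20: print(nm,len(Q),cv2.minAreaRect((Q[:,:2]*1000).astype(np.float32)),Q.min(0),Q.max(0))
```

```text
[ 0.4165 -0.0692  0.2658] [ 0.0201  0.9998 -0.0001  0.0006]
[ 0.346  -0.0662  0.4082]
guard_tab 0.71 307.32800000000003 252.38400000000001 [ 0.4369 -0.079   0.136 ]
switch_box 0.59 313.6 261.6 [ 0.4942 -0.0784  0.    ]
gt 7790 ((480.693359375, -82.16739654541016), (64.111083984375, 107.39263153076172), 88.00749969482422) [ 0.427  -0.1157  0.145 ] [ 0.5352 -0.0493  0.1552]
tab 380 ((435.6378479003906, -80.77425384521484), (11.543647766113281, 18.534881591796875), 87.59162139892578) [ 0.4263 -0.0863  0.1381] [ 0.445  -0.0747  0.1482]
panel 5618 ((492.6549987792969, -82.6759033203125), (139.76065063476562, 109.18804931640625), 87.78862762451172) [ 0.4366 -0.1525  0.08  ] [ 0.5491 -0.0113  0.09  ]
```

View pics/w1.png

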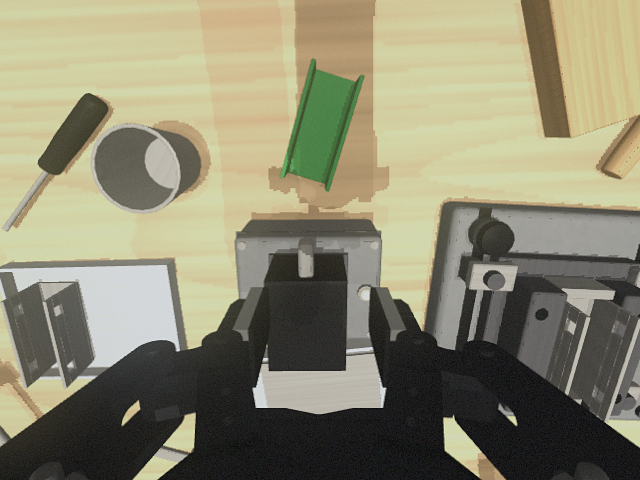

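The wrist view shows the tab at (307,258) in front of the black hood, between the open fingers. That puts the tab at x = 0.437, y = -0.080. I'll descend in two steps.

Request:
send_rows(
  moves=[
    {"dp": [0.16, -0.09, 0], "spin": 0, "hand": 0.5},
    {"dp": [0.16, -0.09, -0.6], "spin": 0, "hand": 0.5},
    {"dp": [0.15, -0.09, -0.6], "spin": 0, "hand": 0.5},
    {"dp": [0, 0, -0.8], "spin": 0, "hand": 0.5},
    {"dp": [0, 0, -0.8], "spin": 0, "hand": 0.5},
    {"dp": [0, 0, 0], "spin": 0, "hand": 0.5},
    {"dp": [0, 0, 0], "spin": 0, "hand": 0.5},
  ],
)

```text
time_s: 4.53
position: [0.4361, -0.077, 0.1543]
ee_rot: [0.017, 1.0, -0.0, 0.001]
ft_force: [0.5, 0.2, -0.2]
grip_width: 0.0425
grasp_force: 0.0
```

Request:
send_rows(
  moves=[
    {"dp": [0, -0.08, -0.4], "spin": 0, "hand": 0.5},
    {"dp": [0, 0, -0.36], "spin": 0, "hand": 0.5},
    {"dp": [0, 0, 0], "spin": 0, "hand": 1},
    {"dp": [0, 0, 0], "spin": 0, "hand": 1},
    {"dp": [0, 0, 0], "spin": 0, "hand": 1},
    {"dp": [0, 0, 0], "spin": 0, "hand": 1},
    {"dp": [0, 0, 0], "spin": 0, "hand": 1},
  ],
  grip_force=20,
)

```text
time_s: 5.4
position: [0.4354, -0.0804, 0.1234]
ee_rot: [0.017, 1.0, 0.0, 0.0]
ft_force: [-0.5, -1.4, 3.9]
grip_width: 0.0113
grasp_force: 26.6
```

```bash
python3 -c "
import numpy as np
a=np.deg2rad(152.5);f=np.arange(0,1.61,.1);x=.1105*np.cos(a-f);z=.1105*np.sin(a-f)
for i in range(16):print(round(f[i+1],1),np.round(np.array([np.diff(x)[i],-.038*np.diff(x)[i],np.diff(z)[i]])/.04,3))"
```

```text
0.1 [ 0.14  -0.005  0.238]
0.2 [ 0.163 -0.006  0.223]
0.3 [ 0.184 -0.007  0.206]
0.4 [ 0.204 -0.008  0.186]
0.5 [ 0.221 -0.008  0.165]
0.6 [ 0.237 -0.009  0.142]
0.7 [ 0.25  -0.009  0.118]
0.8 [ 0.26  -0.01   0.092]
0.9 [ 0.268 -0.01   0.066]
1.0 [ 0.273 -0.01   0.039]
1.1 [ 0.276 -0.01   0.011]
1.2 [ 0.276 -0.01  -0.016]
1.3 [ 0.273 -0.01  -0.044]
1.4 [ 0.267 -0.01  -0.071]
1.5 [ 0.259 -0.01  -0.097]
1.6 [ 0.248 -0.009 -0.122]
```

First half, then check the force.

Request:
send_rows(
  moves=[
    {"dp": [0.14, -0.005, 0.238], "spin": 0, "hand": 1},
    {"dp": [0.163, -0.006, 0.223], "spin": 0, "hand": 1},
    {"dp": [0.184, -0.007, 0.206], "spin": 0, "hand": 1},
    {"dp": [0.204, -0.008, 0.186], "spin": 0, "hand": 1},
    {"dp": [0.221, -0.008, 0.165], "spin": 0, "hand": 1},
    {"dp": [0.237, -0.009, 0.142], "spin": 0, "hand": 1},
    {"dp": [0.25, -0.009, 0.118], "spin": 0, "hand": 1},
    {"dp": [0.26, -0.01, 0.092], "spin": 0, "hand": 1},
  ],
)

```text
time_s: 6.4
position: [0.4994, -0.0827, 0.1783]
ee_rot: [0.017, 1.0, 0.001, -0.003]
ft_force: [-9.5, -0.8, 6.3]
grip_width: 0.0115
grasp_force: 35.4
```

Run:
```python
from h import *
im,d=grab_frame("scene");cv2.imwrite("pics/s2.png",cv2.resize(im[150:350,150:420,::-1],None,fx=2,fy=2))
```

```text
(no output)
```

View pics/s2.png

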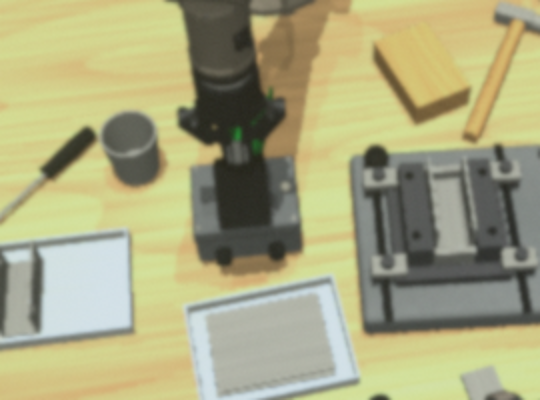

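The guard is following: the hood is tilted open and the tab is still in the fingers near (237,150) in the crop. Continuing the arc.

Request:
send_rows(
  moves=[
    {"dp": [0.268, -0.01, 0.08], "spin": 0, "hand": 1},
    {"dp": [0.273, -0.01, 0.055], "spin": 0, "hand": 1},
    {"dp": [0.276, -0.01, 0.025], "spin": 0, "hand": 1},
    {"dp": [0.276, -0.01, 0.0], "spin": 0, "hand": 1},
    {"dp": [0.273, -0.01, -0.03], "spin": 0, "hand": 1},
    {"dp": [0.267, -0.01, -0.06], "spin": 0, "hand": 1},
    {"dp": [0.259, -0.01, -0.085], "spin": 0, "hand": 1},
    {"dp": [0.248, -0.009, -0.12], "spin": 0, "hand": 1},
    {"dp": [0, 0, 0], "spin": 0, "hand": 1},
    {"dp": [0, 0, 0], "spin": 0, "hand": 1},
  ],
)

```text
time_s: 7.7
position: [0.588, -0.0858, 0.1722]
ee_rot: [0.017, 1.0, -0.0, 0.001]
ft_force: [-0.0, -0.7, -6.5]
grip_width: 0.0115
grasp_force: 23.8
```

Request:
send_rows(
  moves=[
    {"dp": [0, 0, 0], "spin": 0, "hand": 0.6},
    {"dp": [0, 0, 0], "spin": 0, "hand": 0.6},
    {"dp": [0, 0, 0.4], "spin": 0, "hand": 0.6},
    {"dp": [0, 0, 0.8], "spin": 0, "hand": 0.6},
    {"dp": [0, 0, 0.8], "spin": 0, "hand": 0.6},
    {"dp": [-0.77, 0.4, 0], "spin": 0, "hand": 1},
    {"dp": [-0.77, 0.4, 0], "spin": 0, "hand": 1},
    {"dp": [-0.77, 0.5, 0], "spin": 0, "hand": 1},
    {"dp": [0, 0, 0], "spin": 0, "hand": 1},
    {"dp": [0, 0, 0], "spin": 0, "hand": 1},
  ],
)

```text
time_s: 8.95
position: [0.4958, -0.0343, 0.2536]
ee_rot: [0.017, 1.0, 0.0, 0.002]
ft_force: [1.0, -1.0, -0.0]
grip_width: -0.0003
grasp_force: 0.0
```

Run:
```python
from h import *
np.set_printoptions(precision=4,suppress=True)
cp=camera_params("wrist");im,d=grab_frame("wrist")
cv2.imwrite("pics/w3.png",im[:,:,::-1])
P,u,v=cloud(cp,d)
for r in pinpoint("wrist","toggle_tip")[:2]:
    a,b=r["xy"][0]*640,r["xy"][1]*480;print(r["p"],a,b,at_z(cp,a,b,.132),d[int(b),int(a)])
m=(abs(P[:,0]-.495)<.03)&(abs(P[:,1]+.08)<.045)&(P[:,2]>.105)&(P[:,2]<.16);Q=P[m];print(len(Q),Q.min(0) if len(Q) else 0,Q.max(0) if len(Q) else 0)
im,d=grab_frame("scene");cp=camera_params("scene");P,u,v=cloud(cp,d)
for r in pinpoint("scene","guard_tab")[:2]:
    a,b=r["xy"][0]*640,r["xy"][1]*480;print("tab",r["p"],at_z(cp,a,b,.19))
m=(P[:,0]>.5)&(P[:,0]<.68)&(abs(P[:,1]+.083)<.012)&(P[:,2]>.095)&(P[:,2]<.22);Q=P[m]
for z in np.arange(.1,.22,.01):
    k=abs(Q[:,2]-z)<.005
    if k.any():print(round(z,3),Q[k,0].min(),Q[k,0].max())
```

```text
0.86 281.024 226.79999999999998 [ 0.4928 -0.0623  0.132 ] 0.2647928
0.41 542.784 273.984 [0.5381 0.1406 0.132 ] 0.30936307
515 [ 0.4864 -0.0816  0.1051] [ 0.5014 -0.0547  0.1411]
tab 0.67 [ 0.5789 -0.0769  0.19  ]
0.1 0.5909396886490977 0.5965333487131884
0.11 0.5927589551193765 0.5950858916494249
0.12 0.5916147766026583 0.5979220534907709
0.13 0.5915681453145136 0.5971194718621508
0.14 0.5931389579004664 0.5976320312307598
0.15 0.5922214136307963 0.59907432373632
0.16 0.5710887370287131 0.6000486574788797
0.17 0.5323829073138815 0.5986898811978411
0.18 0.542161894937858 0.5903382127135927
0.19 0.5688176714654053 0.5921642408749517
0.2 0.5745081452213548 0.591477340661685
```

View pics/w3.png

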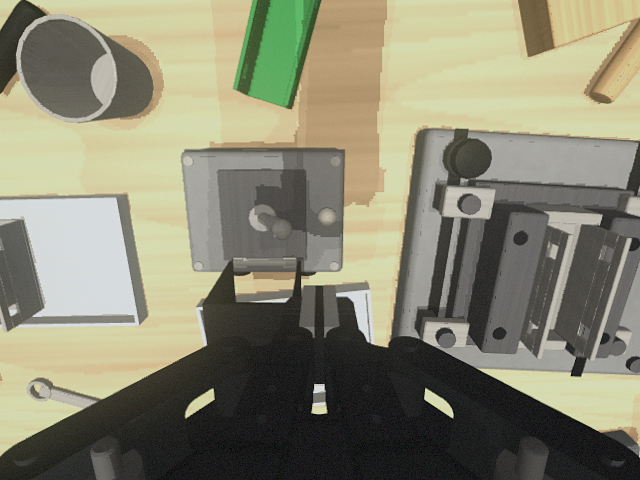

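The guard is upright, about 1.55 rad open. The toggle ball at (281,227) leans to +y, at (0.493, -0.062). The closed fingers are beside it, ready to descend.

Request:
send_rows(
  moves=[
    {"dp": [-0.05, 0.2, -0.4], "spin": 0, "hand": 1},
    {"dp": [0, 0, -0.8], "spin": 0, "hand": 1},
    {"dp": [0, 0, -0.8], "spin": 0, "hand": 1},
    {"dp": [0, 0, -0.8], "spin": 0, "hand": 1},
    {"dp": [0, 0, -0.55], "spin": 0, "hand": 1},
    {"dp": [0, 0, 0], "spin": 0, "hand": 1},
  ],
)

```text
time_s: 9.9
position: [0.4904, -0.0258, 0.1159]
ee_rot: [0.017, 1.0, -0.001, -0.003]
ft_force: [0.0, 0.2, -0.7]
grip_width: 0.0002
grasp_force: 0.0
```

Request:
send_rows(
  moves=[
    {"dp": [0, -0.2, 0], "spin": 0, "hand": 1},
    {"dp": [0, -0.2, 0], "spin": 0, "hand": 1},
    {"dp": [0, -0.2, 0], "spin": 0, "hand": 1},
    {"dp": [0, -0.2, 0], "spin": 0, "hand": 1},
    {"dp": [0, -0.2, 0], "spin": 0, "hand": 1},
    {"dp": [0, -0.2, 0], "spin": 0, "hand": 1},
    {"dp": [0, 0, 0], "spin": 0, "hand": 1},
  ],
)

```text
time_s: 10.78
position: [0.4921, -0.0754, 0.1181]
ee_rot: [0.018, 1.0, -0.001, -0.0]
ft_force: [-0.1, 0.3, 0.1]
grip_width: 0.0003
grasp_force: 0.0
```

Request:
send_rows(
  moves=[
    {"dp": [0, -0.08, 0], "spin": 0, "hand": 1},
    {"dp": [0, -0.08, 0], "spin": 0, "hand": 1},
    {"dp": [0, 0, 0], "spin": 0, "hand": 1},
  ],
)

```text
time_s: 11.15
position: [0.4922, -0.0803, 0.1181]
ee_rot: [0.017, 1.0, 0.0, -0.0]
ft_force: [-0.6, 1.6, -1.1]
grip_width: -0.0002
grasp_force: 0.7
```

Request:
send_rows(
  moves=[
    {"dp": [0, -0.06, 0], "spin": 0, "hand": 1},
    {"dp": [0, -0.06, 0], "spin": 0, "hand": 1},
    {"dp": [0, 0, 0], "spin": 0, "hand": 1},
  ],
)

```text
time_s: 11.52
position: [0.4923, -0.0816, 0.118]
ee_rot: [0.016, 1.0, 0.003, -0.001]
ft_force: [-1.6, 9.9, 0.3]
grip_width: -0.0002
grasp_force: 4.3
```

Run:
```python
from h import *
np.set_printoptions(precision=4,suppress=True)
cp=camera_params("wrist");im,d=grab_frame("wrist");P,u,v=cloud(cp,d)
for r in pinpoint("wrist","toggle_tip")[:2]:
    a,b=r["xy"][0]*640,r["xy"][1]*480;print(r["p"],a,b,at_z(cp,a,b,.132),d[int(b),int(a)])
m=(abs(P[:,0]-.495)<.03)&(abs(P[:,1]+.1)<.04)&(P[:,2]>.122)&(P[:,2]<.15);Q=P[m];print(len(Q),Q.min(0) if len(Q) else 0,Q.max(0) if len(Q) else 0)
```

```text
0.61 262.01599999999996 324.0 [ 0.494 -0.104  0.132] 0.13681565
3476 [ 0.4815 -0.1105  0.122 ] [ 0.4995 -0.0678  0.15  ]
```

Request:
send_rows(
  moves=[
    {"dp": [0, 0.1, 0], "spin": 0, "hand": 1},
    {"dp": [0, 0.1, 0.5], "spin": 0, "hand": 1},
    {"dp": [0, 0, 0.95], "spin": 0, "hand": 0.7},
    {"dp": [0, 0, 0.95], "spin": 0, "hand": 0.5},
    {"dp": [0, 0, 0.95], "spin": 0, "hand": 0.5},
    {"dp": [0.8, -0.1, 0], "spin": 0, "hand": 0.5},
    {"dp": [0.8, -0.1, 0], "spin": 0, "hand": 0.5},
    {"dp": [0.8, -0.1, 0], "spin": 0, "hand": 0.5},
    {"dp": [0, 0, 0], "spin": 0, "hand": 0.5},
    {"dp": [0, 0, 0], "spin": 0, "hand": 0.5},
  ],
)

```text
time_s: 12.88
position: [0.588, -0.0902, 0.2523]
ee_rot: [0.018, 1.0, -0.001, -0.0]
ft_force: [-0.6, -1.1, 0.9]
grip_width: 0.0428
grasp_force: 0.0
```

Request:
send_rows(
  moves=[
    {"dp": [0, 0.1, -0.7], "spin": 0, "hand": 0.5},
    {"dp": [0, 0, -0.8], "spin": 0, "hand": 0.5},
    {"dp": [0, 0, -0.45], "spin": 0, "hand": 0.5},
    {"dp": [0, 0, 0], "spin": 0, "hand": 1},
    {"dp": [0, 0, 0], "spin": 0, "hand": 1},
    {"dp": [0, 0, 0], "spin": 0, "hand": 1},
    {"dp": [0, 0, 0], "spin": 0, "hand": 1},
    {"dp": [0, 0, 0], "spin": 0, "hand": 1},
  ],
)

```text
time_s: 13.88
position: [0.5892, -0.0858, 0.1753]
ee_rot: [0.017, 1.0, -0.0, 0.001]
ft_force: [-0.5, -1.9, 2.4]
grip_width: 0.0114
grasp_force: 26.5
```

Request:
send_rows(
  moves=[
    {"dp": [-0.248, 0.009, 0.12], "spin": 0, "hand": 1},
    {"dp": [-0.259, 0.01, 0.085], "spin": 0, "hand": 1},
    {"dp": [-0.267, 0.01, 0.06], "spin": 0, "hand": 1},
    {"dp": [-0.273, 0.01, 0.03], "spin": 0, "hand": 1},
    {"dp": [-0.276, 0.01, 0], "spin": 0, "hand": 1},
    {"dp": [-0.276, 0.01, -0.025], "spin": 0, "hand": 1},
    {"dp": [-0.273, 0.01, -0.055], "spin": 0, "hand": 1},
    {"dp": [-0.268, 0.01, -0.08], "spin": 0, "hand": 1},
    {"dp": [-0.26, 0.01, -0.092], "spin": 0, "hand": 1},
    {"dp": [-0.25, 0.009, -0.118], "spin": 0, "hand": 1},
    {"dp": [-0.237, 0.009, -0.142], "spin": 0, "hand": 1},
    {"dp": [-0.221, 0.008, -0.165], "spin": 0, "hand": 1},
    {"dp": [-0.204, 0.008, -0.186], "spin": 0, "hand": 1},
    {"dp": [-0.184, 0.007, -0.206], "spin": 0, "hand": 1},
    {"dp": [-0.163, 0.006, -0.223], "spin": 0, "hand": 1},
    {"dp": [0, 0, 0], "spin": 0, "hand": 1},
  ],
)

```text
time_s: 15.88
position: [0.4409, -0.0806, 0.1346]
ee_rot: [0.017, 1.0, -0.0, -0.001]
ft_force: [-0.7, -4.9, 0.4]
grip_width: 0.0114
grasp_force: 34.1
```

Request:
send_rows(
  moves=[
    {"dp": [-0.14, 0.005, -0.238], "spin": 0, "hand": 1},
    {"dp": [0, 0, -0.08], "spin": 0, "hand": 1},
    {"dp": [0, 0, -0.08], "spin": 0, "hand": 1},
    {"dp": [0, 0, 0], "spin": 0, "hand": 1},
  ],
)

```text
time_s: 16.38
position: [0.4327, -0.0803, 0.1187]
ee_rot: [0.017, 1.0, 0.0, -0.004]
ft_force: [-9.3, -3.9, 13.5]
grip_width: 0.0114
grasp_force: 37.3
```

Request:
send_rows(
  moves=[
    {"dp": [0, 0, 0.05], "spin": 0, "hand": 0.5},
    {"dp": [0, 0, 0], "spin": 0, "hand": 0.5},
    {"dp": [0, 0, 0.5], "spin": 0, "hand": 0.5},
    {"dp": [0, 0, 1], "spin": 0, "hand": 0},
    {"dp": [0, 0, 1], "spin": 0, "hand": 0},
    {"dp": [0, 0, 1], "spin": 0, "hand": 0},
    {"dp": [0, 0, 0], "spin": 0, "hand": 0},
  ],
)

```text
time_s: 17.25
position: [0.4389, -0.0788, 0.2634]
ee_rot: [0.016, 1.0, 0.001, 0.003]
ft_force: [-0.6, -1.1, -0.7]
grip_width: 0.085
grasp_force: 0.0
```

Run:
```python
from h import *
np.set_printoptions(precision=4,suppress=True)
def go(P,tag):
    m=(P[:,2]>.14)&(P[:,2]<.175)&(abs(P[:,1]+.081)<.025)&(P[:,0]>.455)&(P[:,0]<.53);Q=P[m]
    A=np.c_[Q[:,0],np.ones(len(Q))];k=np.linalg.lstsq(A,Q[:,2],rcond=None)[0];print(tag,len(Q),"slope x",k[0],"z@.495",k[0]*.495+k[1])
cp=camera_params("top");P,u,v=cloud(cp,np.load("top0.npy"));go(P,"top before")
im,d=grab_frame("top");P,u,v=cloud(cp,d);go(P,"top now")
cp=camera_params("scene");P,u,v=cloud(cp,np.load("scene0.npy"));go(P,"scene before")
im,d=grab_frame("scene");P,u,v=cloud(cp,d);go(P,"scene now")
print(manip.state()["position"])
```

```text
top before 680 slope x -0.002287202042416585 z@.495 0.1536482226608848
top now 0 slope x 0.0 z@.495 0.0
scene before 485 slope x -0.003965605717320919 z@.495 0.15280133049236178
scene now 486 slope x -0.0023034408071764263 z@.495 0.15258426763298083
[ 0.4365 -0.0788  0.2603]
```

The guard is shut: the hood is flat at the same height as before. Now over the bracket.

Request:
send_rows(
  moves=[
    {"dp": [0.45, 0.92, 0], "spin": -0.04, "hand": 0},
    {"dp": [0.45, 0.92, 0], "spin": -0.04, "hand": 0},
    {"dp": [0.45, 0.92, 0], "spin": -0.04, "hand": 0},
    {"dp": [0.45, 0.92, 0], "spin": -0.04, "hand": 0},
    {"dp": [0.45, 0.92, 0], "spin": -0.04, "hand": 0},
    {"dp": [0.45, 0.92, 0], "spin": -0.04, "hand": 0},
    {"dp": [0.45, 0.92, 0], "spin": -0.04, "hand": 0},
    {"dp": [0, 0, 0], "spin": 0, "hand": 0},
    {"dp": [0, 0, 0], "spin": 0, "hand": 0},
  ],
)

```text
time_s: 18.48
position: [0.5617, 0.1771, 0.2588]
ee_rot: [0.042, 0.999, -0.001, -0.001]
ft_force: [-0.2, -0.7, 0.1]
grip_width: 0.0851
grasp_force: 0.0
```

Run:
```python
from h import *
np.set_printoptions(precision=4,suppress=True)
s=manip.state();R=Rotation.from_quat(s["ee_rot"]).as_matrix();print(s["position"],"tool y deg",np.degrees(np.arctan2(R[1,1],R[0,1])))
cp=camera_params("wrist");im,d=grab_frame("wrist");P,u,v=cloud(cp,d)
cv2.imwrite("pics/w4.png",im[:,:,::-1])
m=(P[:,2]>.118)&(P[:,2]<.14)&(abs(P[:,0]-.563)<.07)&(abs(P[:,1]-.179)<.032)
Q=P[m];print(len(Q),cv2.minAreaRect((Q[:,:2]*1000).astype(np.float32)),np.percentile(Q[:,2],[5,50,95]))
for x in (.52,.535,.55,.565):
    q=Q[abs(Q[:,0]-x)<.006];print(x,len(q),q[:,1].min() if len(q) else 0,q[:,1].max() if len(q) else 0)
```

```text
[0.5617 0.1771 0.2588] tool y deg 85.22702104227122
1694 ((563.7014770507812, 177.3441162109375), (50.09013366699219, 110.11878967285156), 85.05298614501953) [0.1215 0.1295 0.1308]
0.52 212 0.15612828451616936 0.20625788359697664
0.535 191 0.1545200366084418 0.2047241836217471
0.55 207 0.15328381448044057 0.2038881932056205
0.565 180 0.15211565991542467 0.2021268602190646
```

View pics/w4.png

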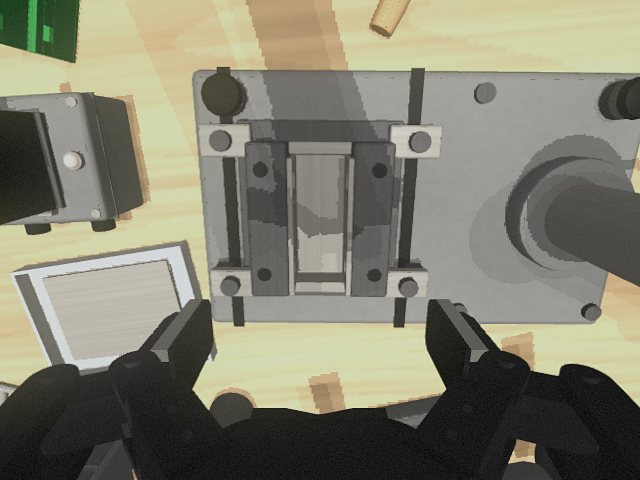

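The wrist view shows the bracket between the die blocks, legs at columns 290 and 350. It's centred and aligned with the open fingers.

Request:
send_rows(
  moves=[
    {"dp": [0.05, 0, -0.8], "spin": 0, "hand": 0},
    {"dp": [0, 0, -0.8], "spin": 0, "hand": 0},
    {"dp": [0, 0, -0.8], "spin": 0, "hand": 0},
    {"dp": [0, 0, -0.8], "spin": 0, "hand": 0},
    {"dp": [0, 0, -0.4], "spin": 0, "hand": 0},
    {"dp": [0, 0, -0.2], "spin": 0, "hand": 0},
    {"dp": [0, 0, 0], "spin": 0, "hand": 0},
  ],
)

```text
time_s: 19.4
position: [0.5649, 0.1778, 0.1089]
ee_rot: [0.042, 0.999, 0.0, 0.0]
ft_force: [0.2, 0.3, -0.6]
grip_width: 0.0855
grasp_force: 0.0
```

Request:
send_rows(
  moves=[
    {"dp": [0, 0, 0], "spin": 0, "hand": 1},
    {"dp": [0, 0, 0], "spin": 0, "hand": 1},
    {"dp": [0, 0, 0], "spin": 0, "hand": 1},
    {"dp": [0, 0, 0], "spin": 0, "hand": 1},
    {"dp": [0, 0, 0], "spin": 0, "hand": 1},
  ],
  grip_force=60,
)

```text
time_s: 20.02
position: [0.5655, 0.1779, 0.1098]
ee_rot: [0.041, 0.999, 0.0, 0.001]
ft_force: [-1.4, -1.4, 6.5]
grip_width: 0.0483
grasp_force: 66.2
```

Request:
send_rows(
  moves=[
    {"dp": [0, 0, 0.1], "spin": 0, "hand": 1},
    {"dp": [0, 0, 0.2], "spin": 0, "hand": 1},
    {"dp": [0, 0, 0.3], "spin": 0, "hand": 1},
    {"dp": [0, 0, 0.4], "spin": 0, "hand": 1},
    {"dp": [0, 0, 0.5], "spin": 0, "hand": 1},
    {"dp": [0, 0, 0.6], "spin": 0, "hand": 1},
    {"dp": [0, 0, 0.6], "spin": 0, "hand": 1},
    {"dp": [0, 0, 0.6], "spin": 0, "hand": 1},
    {"dp": [0, 0, 0], "spin": 0, "hand": 1},
  ],
)

```text
time_s: 21.15
position: [0.5658, 0.1784, 0.2433]
ee_rot: [0.041, 0.999, 0.001, 0.002]
ft_force: [-0.1, 0.4, -5.8]
grip_width: 0.0492
grasp_force: 65.0
```

Run:
```python
from h import *
np.set_printoptions(precision=4,suppress=True)
s=manip.state();p=s["position"];print(p,s["ft_force"],s["grip_width"])
cp=camera_params("wrist");im,d=grab_frame("wrist");P,u,v=cloud(cp,d)
cv2.imwrite("pics/w5.png",im[:,:,::-1])
m=(P[:,2]>p[2]+.008)&(P[:,2]<p[2]+.035)&(P[:,0]<p[0]-.02)&(P[:,0]>p[0]-.07)&(abs(P[:,1]-p[1])<.032);Q=P[m]
A=np.c_[Q[:,:2]-Q[:,:2].mean(0),np.ones(len(Q))];print(len(Q),Q.min(0),Q.max(0),np.percentile(Q[:,2],[5,50,95]))
for y in (-1,1):
    k=Q[np.sign(Q[:,1]-p[1])==y];
    for x in (.03,.04,.05):
        q=k[abs(k[:,0]-p[0]+x)<.004]
        if len(q):print(y,x,q[:,2].max())
```

```text
[0.5658 0.1784 0.2433] [-0.0624  0.3867 -5.7862] 0.04918841461209851
3206 [0.5077 0.1552 0.2513] [0.5458 0.2081 0.2649] [0.2539 0.2627 0.2639]
-1 0.03 0.26433421059451834
-1 0.04 0.2644335561206577
-1 0.05 0.26461264922997624
1 0.03 0.26459439107921257
1 0.04 0.2646374050902092
1 0.05 0.2648200539832334
```

View pics/w5.png

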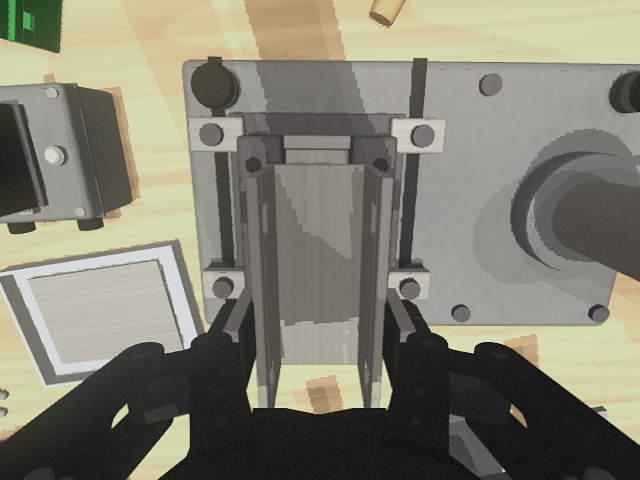

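The bracket is out, held level by its legs (columns 255–385). The leg tops are 21 mm above the TCP. Carrying it to the tray.

Request:
send_rows(
  moves=[
    {"dp": [-0.02, -0.4, 0.1], "spin": 0.02, "hand": 1},
    {"dp": [-0.02, -0.8, 0], "spin": 0.02, "hand": 1},
    {"dp": [-0.02, -0.95, 0], "spin": 0.03, "hand": 1},
    {"dp": [-0.02, -0.95, 0], "spin": 0.03, "hand": 1},
    {"dp": [-0.02, -0.95, 0], "spin": 0.03, "hand": 1},
    {"dp": [-0.02, -0.95, 0], "spin": 0.03, "hand": 1},
    {"dp": [-0.02, -0.95, 0], "spin": 0.03, "hand": 1},
    {"dp": [-0.02, -0.95, 0], "spin": 0.03, "hand": 1},
    {"dp": [-0.02, -0.95, 0], "spin": 0.03, "hand": 1},
    {"dp": [-0.02, -0.95, 0], "spin": 0.03, "hand": 1},
    {"dp": [-0.02, -0.95, 0], "spin": 0.03, "hand": 1},
    {"dp": [-0.02, -0.95, 0], "spin": 0.02, "hand": 1},
    {"dp": [-0.01, -0.8, 0], "spin": 0, "hand": 1},
    {"dp": [0, -0.4, 0], "spin": 0, "hand": 1},
    {"dp": [0, 0, 0], "spin": 0, "hand": 1},
    {"dp": [0, 0, 0], "spin": 0, "hand": 1},
  ],
)

```text
time_s: 23.2
position: [0.555, -0.2958, 0.244]
ee_rot: [0.012, 1.0, 0.001, -0.0]
ft_force: [0.4, 1.0, -6.0]
grip_width: 0.0483
grasp_force: 64.7
```

Run:
```python
from h import *
np.set_printoptions(precision=4,suppress=True)
s=manip.state();p=s["position"];R=Rotation.from_quat(s["ee_rot"]).as_matrix();print(p,np.degrees(np.arctan2(R[1,1],R[0,1])))
cp=camera_params("wrist");im,d=grab_frame("wrist");P,u,v=cloud(cp,d)
cv2.imwrite("pics/w6.png",im[:,:,::-1])
m=(P[:,2]>.045)&(P[:,2]<.07)&(abs(P[:,0]-.55)<.1)&(P[:,1]<-.3)&(P[:,1]>-.45);Q=P[m]
if len(Q):print("finished",cv2.minAreaRect((Q[:,:2]*1000).astype(np.float32)),Q.max(0))
m=(P[:,2]>.015)&(P[:,2]<.028)&(abs(P[:,0]-.55)<.1)&(P[:,1]<-.22)&(P[:,1]>-.47);Q=P[m];print("walls",Q.min(0),Q.max(0))
```

```text
[ 0.555  -0.2958  0.244 ] 88.67685375884116
finished ((560.4104614257812, -391.5223693847656), (50.35474395751953, 110.2208251953125), 87.85514831542969) [ 0.6159 -0.3645  0.0614]
walls [ 0.4802 -0.4473  0.015 ] [ 0.6309 -0.2463  0.0279]
```

View pics/w6.png

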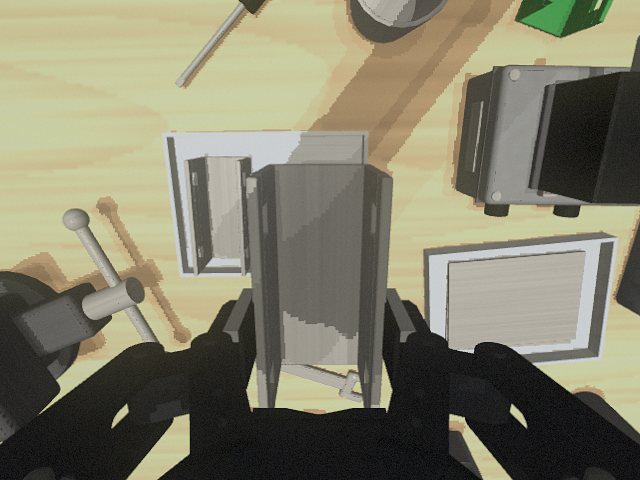

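The view shows the bracket level above the free half of the tray, with the finished bracket to its left at columns 190–250. Lowering.

Request:
send_rows(
  moves=[
    {"dp": [0, -0.1, -0.5], "spin": 0, "hand": 1},
    {"dp": [0, 0, -0.9], "spin": 0, "hand": 1},
    {"dp": [0, 0, -0.9], "spin": 0, "hand": 1},
    {"dp": [0, 0, -0.9], "spin": 0, "hand": 1},
    {"dp": [0, 0, -0.9], "spin": 0, "hand": 1},
    {"dp": [0, 0, -0.5], "spin": 0, "hand": 1},
    {"dp": [0, 0, -0.25], "spin": 0, "hand": 1},
    {"dp": [0, 0, 0], "spin": 0, "hand": 1},
    {"dp": [0, 0, 0], "spin": 0, "hand": 1},
  ],
)

```text
time_s: 24.38
position: [0.5557, -0.3026, 0.052]
ee_rot: [0.013, 1.0, -0.001, 0.001]
ft_force: [-0.5, -0.9, -5.7]
grip_width: 0.0488
grasp_force: 64.7
```

Request:
send_rows(
  moves=[
    {"dp": [0, 0, -0.12], "spin": 0, "hand": 1},
    {"dp": [0, 0, -0.12], "spin": 0, "hand": 1},
    {"dp": [0, 0, -0.07], "spin": 0, "hand": 1},
    {"dp": [0, 0, 0], "spin": 0, "hand": 1},
  ],
)

```text
time_s: 24.88
position: [0.5545, -0.3017, 0.0389]
ee_rot: [0.013, 1.0, 0.001, -0.0]
ft_force: [-2.6, 1.6, 3.0]
grip_width: 0.0485
grasp_force: 65.7
```

It has touched down. Releasing with a small opening, then rising.

Request:
send_rows(
  moves=[
    {"dp": [0, 0, 0], "spin": 0, "hand": 0.35},
    {"dp": [0, 0, 0], "spin": 0, "hand": 0.25},
    {"dp": [0, 0, 0], "spin": 0, "hand": 0.25},
    {"dp": [0, 0, 0.3], "spin": 0, "hand": 0.25},
    {"dp": [0, 0, 0.6], "spin": 0, "hand": 0.25},
    {"dp": [0, 0, 1], "spin": 0, "hand": 0.25},
    {"dp": [0, 0, 1], "spin": 0, "hand": 0.25},
    {"dp": [0, 0, 1], "spin": 0, "hand": 0.25},
    {"dp": [0, 0, 0.5], "spin": 0, "hand": 0.25},
    {"dp": [0, 0, 0], "spin": 0, "hand": 0.25},
    {"dp": [0, 0, 0], "spin": 0, "hand": 0.25},
  ],
)

```text
time_s: 26.25
position: [0.5539, -0.3011, 0.2125]
ee_rot: [0.012, 1.0, 0.001, -0.001]
ft_force: [0.2, -0.3, -1.2]
grip_width: 0.0643
grasp_force: 0.0
```

Run:
```python
from h import *
np.set_printoptions(precision=4,suppress=True)
s=manip.state();print(s["position"],s["time_s"])
for c in ("wrist","scene"):
    cp=camera_params(c);im,d=grab_frame(c);P,u,v=cloud(cp,d)
    cv2.imwrite(f"pics/{c}7.png",im[:,:,::-1])
    for nm,y0,y1 in (("new",-.335,-.265),("fin",-.43,-.355)):
        m=(P[:,2]>.045)&(P[:,2]<.075)&(abs(P[:,0]-.555)<.08)&(P[:,1]>y0)&(P[:,1]<y1);Q=P[m]
        if len(Q)>20:print(c,nm,cv2.minAreaRect((Q[:,:2]*1000).astype(np.float32)),np.percentile(Q[:,2],[50,95]),Q[:,2].max())
    m=(P[:,2]>.14)&(P[:,2]<.175)&(abs(P[:,1]+.081)<.025)&(P[:,0]>.455)&(P[:,0]<.53);Q=P[m]
    if len(Q)>20:print(c,"guard",np.polyfit(Q[:,0]-.495,Q[:,2],1))
```

```text
[ 0.5539 -0.3011  0.2125] 26.25
wrist new ((553.1497192382812, -301.75445556640625), (50.20429992675781, 110.2754898071289), 88.55899810791016) [0.0585 0.0598] 0.06068519177017251
wrist fin ((560.3871459960938, -391.2886047363281), (49.956668853759766, 110.0808334350586), 87.84327697753906) [0.0578 0.0596] 0.06078813659636595
scene new ((551.616943359375, -300.03314208984375), (52.014259338378906, 114.9127426147461), 88.9851303100586) [0.0572 0.0615] 0.06540675496930337
scene fin ((559.5223999023438, -391.3099365234375), (53.40139389038086, 112.52420806884766), 87.64492797851562) [0.0561 0.0615] 0.06690290783098263
scene guard [0.0001 0.1528]
```

View pics/wrist7.png

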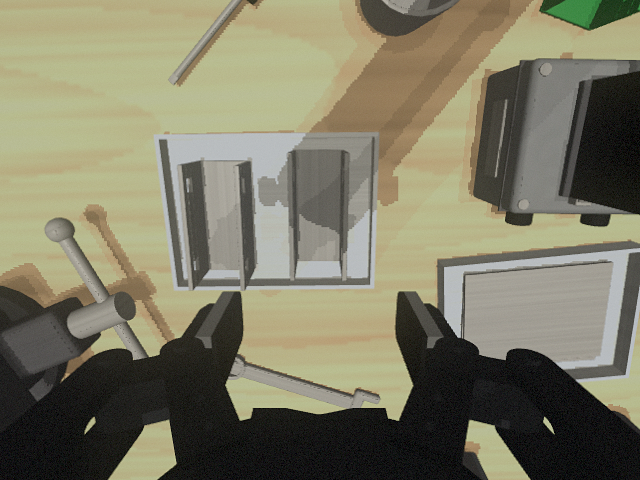

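Both brackets stand upright in the tray, the new one at columns 290–348 and the finished one at 185–250. The guard is shut and the fingers are clear of everything. Handing in.

```bash
python3 -c "
from cell import finish_job
print(finish_job())"
```

```text
the job is handed in; nothing more can be done
None
```

I handed the job in at about 26 s of the 72 s allowed; the hand-in returned no verdict. The toggle is thrown, the guard is shut over it, and the bracket stands legs up in the parts tray beside the finished one.

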